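Wake the microscope lamp and turn it up four clicks

TASK

Press the white push button on the microscope's lamp unit fully down and let it up again, then push the tab of the big click dial round with a fingertip, clockwise seen from above, by exactly four clicks from where it stands, never past the fourth click and never back the other way. Only push with the tips or outsides of the fingers: do not pinch or straddle the tab, do not lift, tip or shove the unit along the bench, and leave the beaker, dish and jar where they stand. Finish with the hand off everything.

Things in the scene. Friction and masses are not known exactly. Their poses are not given: they have to be found in the camera images.
- unit: Cream lamp control unit, a box 130 x 200 mm in plan standing loose on four rubber feet on the bench (about 2.2 kg, enough to stay put when its controls are worked with a few newtons). Its flat top is 60 mm above the bench. Origin: centre of its underside at bench height; z up, y along its 200 mm length, x across. On its top are the dial, centred at y = -35 mm, and the white button, centred at y = +64 mm (both at x = 0).
- dial_centre (a point): Point on the dial's vertical axis at the height of the dial's flat face, 68 mm above the bench. The dial is a bare metal disc 92 mm in diameter and 8 mm thick lying on the unit's top, with one upright black tab on its face; twelve dark tick marks surround it, 30 degrees apart.
- tab_top (a point): Centre of the top of the dial's upright tab, 94 mm above the bench and 26 mm above the dial's face; it turns with the dial. The tab is a straight fin 22 mm long radially (20 to 42 mm from the dial's axis), 10 mm thick and 26 mm tall above the face, with a white line on top. Its x axis points radially outward from the dial's axis along the fin, z up; its two flat sides face +y and -y. Pushing its +y side towards -y turns the dial clockwise seen from above.
- dial (a joint): Angle of the dial in rad: 0 at the start, growing clockwise seen from above. It rests only at click stops 30 degrees (0.5236 rad) apart; four clicks are 2.094 rad. At the tab each click takes about 3 N to push over; past the midpoint between two stops the dial jumps on by itself into the next stop, ahead of the finger, and stays there when let go. End stops lie at -1.05 and 3.67 rad.
- power_top (a point): Centre of the top of the white round push button (28 mm in diameter), 82 mm above the bench when up; moves with it. A grey collar 44 mm wide and 12 mm high surrounds its foot. It is pressed straight down, 6 mm of travel, about 5 N at the bottom, and springs back.
- power (a joint): Travel of the push button in m: 0 up, 0.006 fully down (it counts as pressed beyond 0.0045).
- beaker: Clear plastic beaker, 72 mm wide at the rim, 95 mm tall, standing near the unit; origin at the centre of its underside. To be left alone.
- dish: Closed glass dish, 64 mm in diameter and 16 mm tall, lying near the unit; origin at the centre of its underside. To be left alone.
- jar: Amber glass jar, 48 mm in diameter and 75 mm tall, standing near the unit; origin at the centre of its underside. To be left alone.

How it is judged (in metres and radians):
On the way, in this order (a step that is already met when the one before it is completed fails the run):
1. the push button is pressed down (beyond 4.5 mm) (value of joint power above 0.0045 m), for 0.02 s.
2. the button is up again and the dial not yet turned (value of joint power below 0.0015 m and value of joint dial below 0.25 rad), for 0.02 s.
3. the dial goes over its first click (value of joint dial above 0.2618 rad), for 0.02 s.
4. the dial is in its fourth click stop (value of joint dial between 1.9744 and 2.2144 rad), for 0.2 s.
At the end, for the whole second after the job is handed in: The dial rests in the fourth click stop clockwise of its start (2.094 rad within 0.12), the button is up, the unit stands level within 20 mm of where it was, and the beaker, dish and jar stand within 20 mm of where they were (all of step 4 and value of joint power below 0.0015 m and linear speed of unit below 0.01 m/s and angle between unit's own z axis and vertical below 0.03 rad and distance of each of unit, beaker, dish, jar from where it was at the start of the episode below 0.02 m); the robot touches nothing.
It fails at once if the dial is turned past its fourth click (beyond 4.5 clicks) (value of joint dial above 2.3562 rad).
It fails at once if the dial is turned back a click (value of joint dial below -0.2618 rad).
It fails at once if the tab is pinched or straddled: the grasp point between the fingers lies within the tab's thickness with the tips down beside it (y of the grasp point in the frame of tab_top between -0.004 and 0.004 m and x of the grasp point in the frame of tab_top between -0.014 and 0.014 m and z of the grasp point in the frame of tab_top below 0.013 m).
It fails at once if the unit is lifted, tipped or shoved more than 20 mm (distance of unit from where it was at the start of the episode above 0.02 m or angle between unit's own z axis and vertical above 0.08 rad or height (world z) of unit above 0.006 m).
It fails at once if the beaker, dish or jar is moved more than 20 mm or tipped (distance of any of beaker, dish, jar from where it was at the start of the episode above 0.02 m or angle between any of beaker, dish, jar's own z axis and vertical above 0.3 rad).
It also fails if it takes over 51 s, if anything falls off the work surface, if the arm or the gripper's body presses on something with over 40 N, if the wrist force passes 120 N, or if a joint passes its speed limit or range.

ROBOT

A 7-joint arm with a two-finger parallel gripper is mounted at the origin on the work surface. World frame = base frame: x ahead of the robot, y to its left, z up, the work surface at z = 0. Lengths are in mm, angles in rad, forces in N, time in s.
With the tool pointing down it reaches from about 400 to 875 mm from the base axis. Payload 4.4 kg.
Tool frame: the origin (TCP) lies between the finger pads; the fingertips stand ctrl.tip_reach ahead of it and the grasp point (between the pads) lies 8 mm behind it (ctrl.tip_reach is the distance from the TCP to the fingertips, in mm); z points along the fingers, y is the direction in which the jaws open and shut (so a half turn about z gives the same grasp; the last joint's range is limited). The gripper opens to 85 mm and grips with 20 to 120 N. Pads are 22 mm wide; open, the fingers measure 114 mm over their backs; the gripper's body (76 mm by 85 mm) begins 54 mm behind the grasp point. The pads swing forward as they close: fully open they stand 13 mm farther back than shut.
Start: joints at [-1.376, 0.628, 0.038, 1.517, -0.027, 0.996, -0.02], TCP at [167.58, 628.04, 242.313] pointing down, gripper open.
Joint ranges: [-3.06, 3.06], [-0.37, 2.12], [-1.25, 1.32], [0.18, 2.47], [-1.1, 4.24], [0.23, 1.98], [-2.94, 2.94]. Speed limits (rad/s): [2.57, 2.57, 3.14, 3.14, 3.14, 3.14, 3.14].

INTERFACE

Orientations are given as [roll, pitch, yaw] about the fixed x, y, z axes, in that order (R = Rz(yaw) Ry(pitch) Rx(roll)).
In Python, from cell import status, viewer, order, ctrl gives the robot as it stands.
- The arm moves only by the tool play_rows, never from a script. Its argument "series" is a list of rows, each a list of 5 numbers: the shift along the tool's x, y, z in cm, then the turn about the tool's z in degrees, then the closure, from 0 (fully open) to 1 (shut). In form: [[x, y, z, yaw, gripper], ...]. A call has 1 to 8 rows; each row is the pose to reach, as a shift and turn from the pose commanded when the call began, along the tool's axes at that moment; what a row does not reach only later rows make up. A row lasts 1/10 s, in which the tool goes at most 50 mm and 8.59 degrees, less where a joint would pass 70% of its speed; a pose out of reach is approached as far as the arm can. A call with a gripper value outside its range is refused whole. The fingers move at their own pace and stop on an object; the grip force is fixed at half the most. Time passes only in rows, so rows that repeat a pose let the fingers close. It gives the time, the measured TCP pose, the force and the opening at its end, in the units of the state.
- status.read_state(): the state, without advancing time (a new reading comes with each control period).
- viewer.get_image(name): name is "scene" or "side" or "wrist"; returns a dict with "img" (384x512x3 uint8, red, green, blue), "vfov" (degrees; the focal length in pixels is half the picture's height over the tangent of half this angle, whatever the lens; pixels are square), "cx", "cy" (the principal point, pixels), "rvec" (rotation vector, rad) and "tvec" (3), from world to camera coordinates, as OpenCV has them; the wrist camera has in their place "tool_from_camera" (4x4, takes a point from camera to tool coordinates, whose origin is the TCP and whose axes are the flange's). Camera axes: x right, y down, z forward; pixel columns grow to the right and rows downward; lengths in mm; the calibration is good to about 2 mm. A picture is of the moment at which its call begins: read the wrist's pose just before it. There is no depth.
- order.finish_job(): hands the job in, once; it reports no verdict.
The state is a dict: "clock": time; "qpos": joint angles; "qd": joint speeds; "tau": joint torques, N m; "eef_pos": TCP position; "tool_rot": TCP orientation; "force": force on the tool from outside, world axes, zero at the start; "torque": the same for the moment, N m; "width": finger opening in mm.
Only numpy, scipy, OpenCV 4.12 (cv2) and the standard library are available. Lean on these libraries where they do the work, as an engineer would, in place of code of your own. Each camera call takes 0.05 s, during which the arm holds its last target. There are 200 camera calls.

## Working session

There is one attempt and no reset: what is moved stays moved. The work goes in short steps, Python scripts to look and compute and a tool call to move; the robot and the scene stay as the last step left them, time stands still between calls to the robot, and variables do not carry over. Pictures are saved under pics/ and viewed, about 8 in all and at most 12, crops included, and the job is handed in when it is done.

Besides the shell and the picture viewer there is one more tool, called after "Request:" by a JSON object that holds its "op" and its "data", one argument or row to a line. play_rows: Moves the arm, as the interface text tells. Its arguments: {"type":"object","properties":{"series":{"type":"array","items":{"type":"array","items":{"type":"number"}}}},"required":["series"]}

```bash
ls; mkdir -p pics; python3 - <<'E'
from cell import status, viewer, order, ctrl
import cv2,numpy as np
print(status.read_state(), ctrl.tip_reach)
ims=[]
for n in ("scene","side","wrist"):
    d=viewer.get_image(n); cv2.imwrite(f"pics/{n}0.png",d["img"][:,:,::-1])
    np.save(f"pics/{n}0.npy",d,allow_pickle=True)
    print(n,{k:v for k,v in d.items() if k!="img"})
E
```

```text
pics
{'clock': 0.0, 'qpos': array([-1.37578408,  0.6293501 ,  0.03841129,  1.5183775 , -0.02699548,
        0.99629069, -0.02000833]), 'qd': array([ 0.00043008, -0.00022067, -0.00065892,  0.00108662,  0.0015224 ,
        0.00061996, -0.00070683]), 'tau': array([ 2.08065289e-04, -5.63397110e+01,  1.22619655e+00, -1.93449837e+01,
        1.08787927e-02,  1.01756270e-02, -8.40631117e-06]), 'eef_pos': array([167.41184879, 627.44202372, 241.38289301]), 'tool_rot': array([-3.13968409e+00,  1.13785357e-05,  2.88079914e+00]), 'force': array([ 0.36644834,  0.47153639, -0.05523285]), 'torque': array([-0.01699847, -0.01418528, -0.01774145]), 'width': 85.42655985716472} 11.0
scene {'vfov': 44.51052180451284, 'cx': 244.8006665070511, 'cy': 196.20026209727052, 'rvec': array([ 2.42250029,  1.04376241, -0.29893139]), 'tvec': array([-432.32715212, -296.88569779, 1399.34481336])}
side {'vfov': 47.360754038844426, 'cx': 261.13791693338493, 'cy': 199.56472065648526, 'rvec': array([ 2.3761332 , -0.21971222,  0.09842057]), 'tvec': array([-570.80640144,  153.41272266,  966.98267413])}
wrist {'vfov': 60.61868137958014, 'cx': 256.4412257602077, 'cy': 195.47967553708787, 'tool_from_camera': array([[ 7.26727779e-04, -9.65205528e-01, -2.61491417e-01,
         6.57668584e+01],
       [ 9.99999724e-01,  6.61366404e-04,  3.37957819e-04,
         1.03330644e+00],
       [-1.53257117e-04, -2.61491591e-01,  9.65205742e-01,
        -1.31477081e+02],
       [ 0.00000000e+00,  0.00000000e+00,  0.00000000e+00,
         1.00000000e+00]])}
```

View pics/scene0.png

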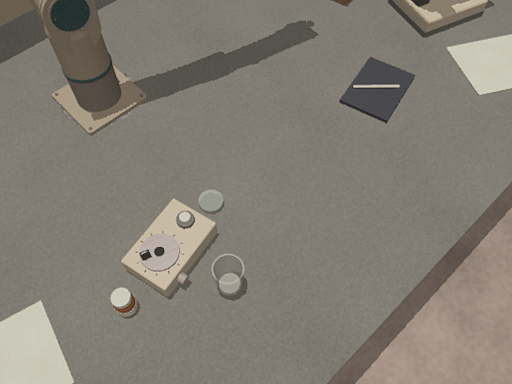

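View pics/wrist0.png

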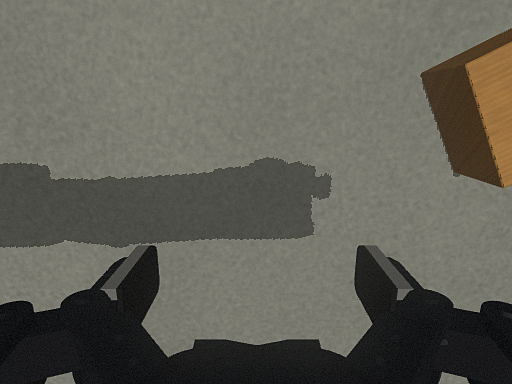

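The scene view shows the unit around (170,247), its button at about (185,218), the dial at (159,251) and the tab on its left at (146,255). The jar is at (123,302), the beaker at (229,275) and the dish at (210,201). The wrist view shows only bench so far.

```bash
cat > h.py <<'E'
import cv2,numpy as np
from scipy.spatial.transform import Rotation as R
def cam(d,st=None):
    f=192/np.tan(np.radians(d["vfov"]/2))
    K=np.array([[f,0,d["cx"]],[0,f,d["cy"]],[0,0,1]])
    if "rvec" in d: r=cv2.Rodrigues(np.array(d["rvec"]))[0]; t=np.array(d["tvec"])
    else:
        T=np.eye(4); T[:3,:3]=R.from_euler("xyz",st["tool_rot"]).as_matrix(); T[:3,3]=st["eef_pos"]
        M=np.linalg.inv(T@d["tool_from_camera"]); r,t=M[:3,:3],M[:3,3]
    return K,r,t
def cast(c,uv,z):
    K,r,t=c; o=-r.T@t; v=r.T@np.linalg.solve(K,[uv[0],uv[1],1.]); return o+v*(z-o[2])/v[2]
def proj(c,p):
    K,r,t=c; q=K@(r@np.asarray(p,float)+t); return q[:2]/q[2]
E
python3 - <<'E'
from h import *
d=np.load("pics/scene0.npy",allow_pickle=True).item(); c=cam(d)
for n,uv,z in [("button",(185,217),82),("dial",(159,251),68),("tab",(145,254),94),("jar",(121,295),75),("dish",(210,201),16),("beaker",(229,266),95)]: print(n,cast(c,uv,z).round(1))
for uv in [(176,200),(216,229),(168,288),(123,260)]: print(cast(c,uv,60).round(1))
cv2.imwrite("pics/scenec.png",cv2.resize(d["img"][180:330,80:280,::-1],None,fx=4,fy=4,interpolation=cv2.INTER_CUBIC))
E
```

```text
button [530.4 -95.8  82. ]
dial [ 550.4 -191.1   68. ]
tab [ 547. -222.   94.]
jar [ 579. -315.   75.]
dish [505.8  -3.4  16. ]
beaker [ 695.9 -106.6   95. ]
[468.  -76.2  60. ]
[594.5 -57.7  60. ]
[ 630.4 -230.    60. ]
[ 508. -263.   60.]
```

View pics/side0.png

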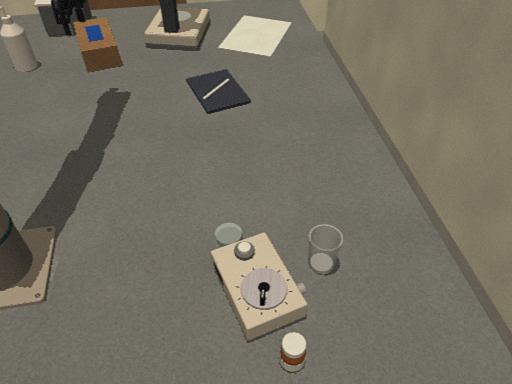

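View pics/scenec.png

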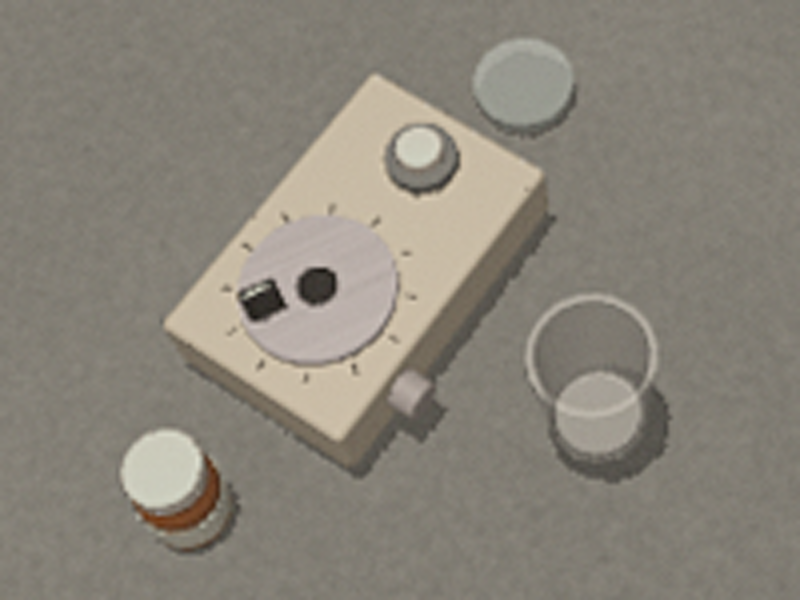

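Side and scene views agree on the layout: unit yaw is about +12°, the tab points roughly to world -y, and the button is at about (533,-95). I'll swing over to it with the gripper shut.

Request:
{"op": "play_rows", "data": {
  "series": [
    [-9,-5,0,8,1],
    [-14,-8,0,16,1],
    [-19,-10.5,0,24,1],
    [-24,-13,0,32,1],
    [-29,-16,0,40,1],
    [-33,-18,0,45,1],
    [-37.8,-20.8,0,45,1],
    [-37.8,-20.8,0,45,1]
  ]
}}

```text
clock: 0.95
eef_pos: [457.5, 350.0, 242.2]
tool_rot: [-3.141, 0.0, 2.096]
force: [0.2, 1.3, 0.2]
width: -0.3
```

```bash
python3 - <<'E'
from cell import status,ctrl
from h import *
s=status.read_state(); print(s["eef_pos"],s["tool_rot"],s["qpos"].round(2),s["width"],ctrl.tip_reach)
r=R.from_euler("xyz",s["tool_rot"]).as_matrix()
print(r.T@(np.array([545,-160,245])-s["eef_pos"]))
E
```

```text
[457.52520159 349.98739776 242.17982289] [-3.14136423e+00  1.82800603e-05  2.09567714e+00] [-0.87  0.53  0.26  1.73 -0.17  0.9  -0.02] -0.3325762361892556 11.0
[-485.16930359 -179.86109177   -2.77022456]
```

Request:
{"op": "play_rows", "data": {
  "series": [
    [-5,-2,0,7,1],
    [-10,-4,0,14,1],
    [-15,-6,0,21,1],
    [-20,-8,0,28,1],
    [-25,-10,0,35,1],
    [-30,-12,0,42,1],
    [-35,-14,0,45,1],
    [-39,-15.5,0,45,1]
  ]
}}

```text
clock: 1.75
eef_pos: [514.4, -46.0, 242.2]
tool_rot: [-3.141, 0.0, 1.309]
force: [1.2, -0.1, -0.8]
width: -0.1
```

```bash
python3 - <<'E'
from cell import status,ctrl
from h import *
s=status.read_state(); print(s["eef_pos"],s["tool_rot"],s["qpos"].round(2))
r=R.from_euler("xyz",s["tool_rot"]).as_matrix()
print(r.T@(np.array([545,-160,245])-s["eef_pos"]))
E
```

```text
[514.41842491 -46.00389352 242.21472225] [-3.14129025e+00  2.68404516e-05  1.30927998e+00] [-0.3   0.48  0.49  1.9  -0.3   0.84  0.08]
[-102.21347184   59.01412409   -2.80038077]
```

Request:
{"op": "play_rows", "data": {
  "series": [
    [-5,3,0,0,1],
    [-9,5,0,0,1],
    [-13.5,7.5,0,0,1],
    [-16.5,9,0,0,1],
    [-16.5,9,0,0,1],
    [-16.5,9,0,0,1]
  ]
}}

```text
clock: 2.35
eef_pos: [558.5, -227.6, 241.8]
tool_rot: [-3.14, -0.0, 1.308]
force: [1.0, 0.8, 0.1]
width: 0.2
```

```bash
python3 - <<'E'
from cell import status,viewer
from h import *
s=status.read_state(); d=viewer.get_image("wrist"); np.save("pics/w1.npy",(d,s),allow_pickle=True)
print(s["eef_pos"],s["tool_rot"],s["qpos"].round(2),s["force"])
cv2.imwrite("pics/w1.png",cv2.resize(d["img"][:,:,::-1],(800,600)))
E
```

```text
[ 558.49065213 -227.64908271  241.75041355] [-3.14047720e+00 -2.59709529e-04  1.30782651e+00] [ 0.05  0.6   0.47  1.66 -0.32  0.96  0.37] [0.95167587 0.81274073 0.1351497 ]
```

View pics/w1.png

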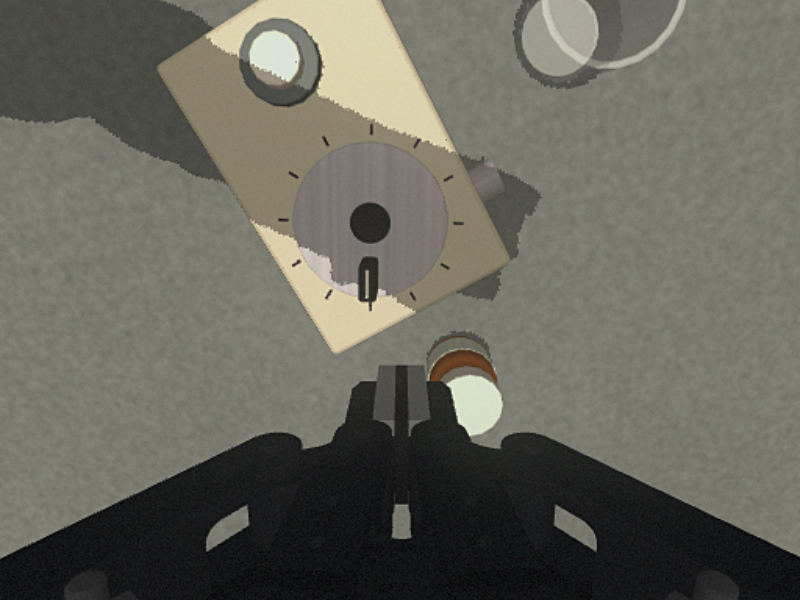

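The wrist view (shown at 800x600) puts the button at about (275,57), the collar at (280,62) and the dial hub at (370,223). The tab's white line is at (367,285), and the shut fingertips end at about (402,366) with shoulders at row 382. The jar lid is at (470,405), close to the fingers.

```bash
python3 - <<'E'
from h import *
d,s=np.load("pics/w1.npy",allow_pickle=True); c=cam(d,s); k=512/800
im=d["img"]; r=R.from_euler("xyz",s["tool_rot"]).as_matrix(); e=s["eef_pos"]
g=im.astype(int).sum(2)
# dial hub: dark blob near (237,143); button: white blob
def blob(m,near):
    n,l,st,ce=cv2.connectedComponentsWithStats(m.astype(np.uint8)); i=min(range(1,n),key=lambda i:np.hypot(*(ce[i]-near))+(1e3 if st[i,4]<20 else 0)); return ce[i],st[i]
hub,a=blob(g<130,(237,143)); btn,b=blob(im.min(2)>215,(175,36))
print(hub,a,btn,b)
H=cast(c,hub,69); B=cast(c,btn,82)
L1=cast(c,np.array([367,270])*k,94);L2=cast(c,np.array([367,300])*k,94)
cor=[cast(c,np.array(p)*k,60) for p in [(158,68),(511,260),(335,352)]]
for n,p in dict(hub=H,btn=B,L1=L1,L2=L2,c0=cor[0],c1=cor[1],c2=cor[2],jar=cast(c,np.array([471,405])*k,75)).items(): print(n,p.round(1),"rad",np.hypot(*(p-H)[:2]).round(1),"az",np.degrees(np.arctan2(*(p-H)[1::-1])).round(1),"tool",(r.T@(p-e)).round(1))
for z in (11,5,0,-5,-10,-20): 
  for x in(11,): 
    for y in (-14.5,-7.3): print(z,y,(proj(c,e+r@np.array([x,y,z]))/k).round())
E
```

```text
[236.28571429 141.92505855] [224 130  26  25 427] [179.52071006  37.5739645 ] [162  23  29  29 338]
hub [ 550.  -188.4   69. ] rad 0.0 az 0.0 tool [ 35.7 -18.2 172.8]
btn [529.7 -94.4  82. ] rad 96.2 az 102.2 tool [121.2 -62.3 159.9]
L1 [ 543.7 -211.4   94. ] rad 23.9 az -105.2 tool [ 11.8 -18.3 147.8]
L2 [ 539.  -227.9   94. ] rad 41.1 az -105.5 tool [ -5.4 -18.6 147.8]
c0 [458.  -75.8  60. ] rad 145.3 az 129.3 tool [ 120.4 -136.3  181.9]
c1 [ 627.3 -234.3   60. ] rad 90.0 az -30.7 tool [ 11.4  68.4 181.7]
c2 [ 504.7 -264.    60. ] rad 88.1 az -120.9 tool [-49.1 -42.3 181.8]
jar [ 581.3 -315.7   75. ] rad 131.1 az -76.2 tool [-79.2  45.1 166.7]
11 -14.5 [350. 363.]
11 -7.3 [375. 363.]
5 -14.5 [348. 370.]
5 -7.3 [374. 371.]
0 -14.5 [347. 377.]
0 -7.3 [373. 377.]
-5 -14.5 [345. 385.]
-5 -7.3 [372. 385.]
-10 -14.5 [343. 393.]
-10 -7.3 [371. 393.]
-20 -14.5 [338. 411.]
-20 -7.3 [368. 411.]
```

Request:
{"op": "play_rows", "data": {
  "series": [
    [4,-2,0,0,1],
    [8,-4,2,0,1],
    [12.3,-6.3,5,0,1],
    [12.3,-6.3,9,0,1],
    [12.3,-6.3,12.5,0,1],
    [12.3,-6.3,14,0,1],
    [12.3,-6.3,14,0,1]
  ]
}}

```text
clock: 3.1
eef_pos: [527.9, -89.1, 100.3]
tool_rot: [-3.136, -0.001, 1.313]
force: [-0.7, -0.0, -0.4]
width: 0.1
```

```bash
python3 - <<'E'
from cell import status,viewer
from h import *
s=status.read_state(); d=viewer.get_image("wrist"); np.save("pics/w2.npy",(d,s),allow_pickle=True)
print(s["eef_pos"],s["tool_rot"],s["qpos"].round(2),s["force"])
cv2.imwrite("pics/w2.png",d["img"][:,:,::-1])
E
```

```text
[527.90193963 -89.05695746 100.28010884] [-3.13616240e+00 -5.15480030e-04  1.31318236e+00] [-0.11  0.71  0.35  1.96 -0.44  0.55  0.29] [-0.6656653  -0.01915655 -0.43961437]
```

View pics/w2.png

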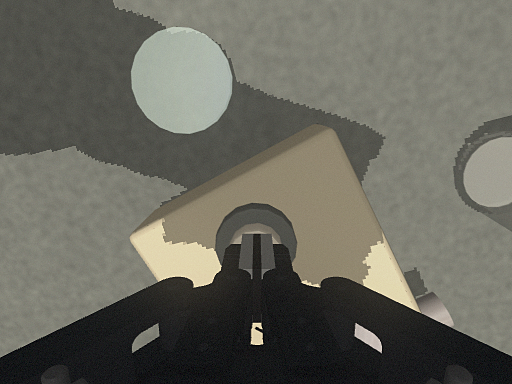

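The wrist view has the collar centred at about (257,240), lined up with the shut fingers at u≈256, so I'll press gently.

Request:
{"op": "play_rows", "data": {
  "series": [
    [0,0,0.5,0,1],
    [0,0,0.9,0,1],
    [0,0,1.1,0,1],
    [0,0,1.3,0,1],
    [0,0,1.3,0,1]
  ]
}}

```text
clock: 3.65
eef_pos: [530.5, -91.6, 89.7]
tool_rot: [3.14, -0.001, 1.31]
force: [0.4, 2.1, 3.4]
width: -0.1
```

Request:
{"op": "play_rows", "data": {
  "series": [
    [0,0,0.2,0,1],
    [0,0,0.4,0,1],
    [0,0,0.5,0,1],
    [0,0,0.5,0,1]
  ]
}}

```text
clock: 4.05
eef_pos: [530.6, -91.6, 86.7]
tool_rot: [3.14, -0.002, 1.31]
force: [-4.6, 3.5, 24.7]
width: 0.3
```

The force jumped to 25 N at z=86.7, so the button is at its bottom stop. Releasing it now, then back to above the start side of the tab.

Request:
{"op": "play_rows", "data": {
  "series": [
    [0,0,-1,0,1],
    [0,0,-3,0,1],
    [0,0,-6,0,1],
    [0,0,-6,0,1],
    [0,0,-6,0,1]
  ]
}}

```text
clock: 4.55
eef_pos: [529.8, -92.0, 144.4]
tool_rot: [3.141, 0.0, 1.31]
force: [-0.1, -0.8, -0.8]
width: -0.3
```

```bash
python3 - <<'E'
from cell import status,viewer
from h import *
s=status.read_state(); r=R.from_euler("xyz",s["tool_rot"]).as_matrix(); e=s["eef_pos"]
d0,s0=np.load("pics/w1.npy",allow_pickle=True)
T=s0["eef_pos"]+R.from_euler("xyz",s0["tool_rot"]).as_matrix()@np.array([0,4,60.])
print(e,s["force"],T,r.T@(T-e))
E
```

```text
[529.78330958 -92.01621934 144.42098317] [-0.0608787  -0.82893907 -0.80173859] [ 562.29256298 -228.65643399  181.74599107] [-123.63399296   66.67882775  -37.27097726]
```

Request:
{"op": "play_rows", "data": {
  "series": [
    [-4,2.5,0,0,1],
    [-8,5,0,0,1],
    [-12.4,6.9,0,0,1],
    [-12.4,6.9,0,0,1],
    [-12.4,6.9,2,0,1],
    [-12.4,6.9,2,0,1]
  ]
}}

```text
clock: 5.15
eef_pos: [561.8, -228.5, 120.8]
tool_rot: [-3.135, -0.001, 1.309]
force: [-0.4, 0.6, -0.6]
width: 0.1
```

```bash
cat > look.py <<'E'
import sys
from cell import status,viewer
from h import *
n=sys.argv[1]
s=status.read_state(); d=viewer.get_image("wrist"); np.save(f"pics/{n}.npy",(d,s),allow_pickle=True)
c=cam(d,s); im=d["img"]; r=R.from_euler("xyz",s["tool_rot"]).as_matrix(); e=s["eef_pos"]
print(e,s["tool_rot"],s["qpos"].round(2),s["force"].round(1))
H=np.array([550,-188.4,69]); print("hub in tool",(r.T@(H-e)).round(1),"hub px",proj(c,H).round(0))
print("radius",np.hypot(*(e-H)[:2]),"az",np.degrees(np.arctan2(*(e-H)[1::-1])),"yaw",np.degrees(s["tool_rot"][2]))
cv2.imwrite(f"pics/{n}.png",im[:,:,::-1])
E
python3 look.py w3
```

```text
[ 561.84205475 -228.50180357  120.83232761] [-3.13451020e+00 -1.07678244e-03  1.30885647e+00] [ 0.11  0.75  0.38  1.75 -0.39  0.72  0.43] [-0.4  0.6 -0.6]
hub in tool [ 35.6 -21.5  52. ] hub px [218. 164.]
radius 41.81374068242666 az -73.54813973514547 yaw 74.99195146687843
```

View pics/w3.png

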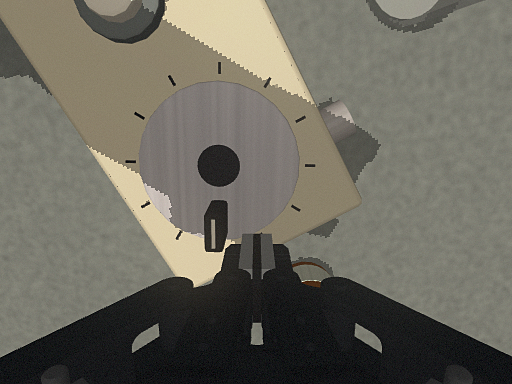

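Hub prediction matches the picture at (218,164). The tab is at about (215,228), left of the fingers with a small gap. Now descending beside it.

Request:
{"op": "play_rows", "data": {
  "series": [
    [0,0,1.0,0,1],
    [0,0,2.0,0,1],
    [0,0,2.7,0,1],
    [0,0,2.9,0,1],
    [0,-0.3,2.9,0,1],
    [0,-0.6,2.9,0,1],
    [0,-0.6,2.9,0,1]
  ]
}}

```text
clock: 5.9
eef_pos: [558.3, -227.9, 95.7]
tool_rot: [3.142, -0.0, 1.31]
force: [-0.2, -0.5, -0.1]
width: 0.1
```

```bash
python3 look.py w4; python3 -c "
import numpy as np
for hx,hy in [(35.6,-12.3)]:
  for a in range(3,40,3):
    t=np.radians(a);R=np.array([[np.cos(t),-np.sin(t)],[np.sin(t),np.cos(t)]]);h=np.array([hx,hy]);print(a,((h-R@h)/10).round(2))
"
```

```text
[ 558.32706508 -227.88298178   95.67146689] [ 3.14159185e+00 -2.81240486e-05  1.30966998e+00] [ 0.12  0.78  0.35  1.78 -0.41  0.66  0.45] [-0.2 -0.5 -0.1]
hub in tool [ 36.  -18.2  26.7] hub px [218. 173.]
radius 40.351528639058735 az -78.09069684194519 yaw 75.03856255007041
3 [-0.06 -0.19]
6 [-0.11 -0.38]
9 [-0.15 -0.57]
12 [-0.18 -0.77]
15 [-0.2  -0.96]
18 [-0.21 -1.16]
21 [-0.2  -1.36]
24 [-0.19 -1.55]
27 [-0.17 -1.75]
30 [-0.14 -1.94]
33 [-0.1  -2.14]
36 [-0.04 -2.33]
39 [ 0.02 -2.51]
```

Request:
{"op": "play_rows", "data": {
  "series": [
    [0,0,0.3,0,1],
    [0,-0.2,0.5,0,1],
    [0,-0.4,0.5,0,1],
    [0,-0.4,0.5,0,1],
    [0,-0.4,0.5,0,1]
  ]
}}

```text
clock: 6.45
eef_pos: [555.3, -227.1, 90.3]
tool_rot: [3.141, 0.0, 1.31]
force: [2.7, -1.4, -1.5]
width: -0.3
```

```bash
python3 look.py w5
```

```text
[ 555.31770066 -227.11996343   90.34543532] [3.14063199e+00 3.39770126e-04 1.30994996e+00] [ 0.13  0.78  0.35  1.79 -0.42  0.64  0.46] [ 2.7 -1.4 -1.5]
hub in tool [ 36.  -15.1  21.3] hub px [224. 175.]
radius 39.08341730984204 az -82.18006485343196 yaw 75.05460390520426
```

View pics/w5.png

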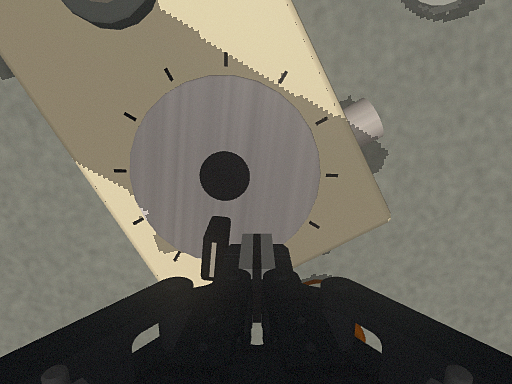

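Contact is made: about 3 N, with the tab at about (215,248) against the left finger. Now turning about the hub.

Request:
{"op": "play_rows", "data": {
  "series": [
    [-0.1,-0.26,0,4,1],
    [-0.18,-0.52,0,8,1],
    [-0.24,-0.78,0,12,1],
    [-0.28,-1.05,0,16,1],
    [-0.28,-1.05,0,16,1]
  ]
}}

```text
clock: 7.0
eef_pos: [542.9, -226.3, 90.0]
tool_rot: [-3.139, 0.0, 1.03]
force: [-0.4, 0.3, 0.3]
width: 0.0
```

```bash
python3 look.py w6
```

```text
[ 542.86208613 -226.3351045    90.03975261] [-3.13919556e+00  3.15081821e-04  1.03037821e+00] [ 0.09  0.79  0.42  1.82 -0.5   0.64  0.27] [-0.4  0.3  0.3]
hub in tool [ 36.2 -13.3  21.1] hub px [228. 175.]
radius 38.600802683524485 az -100.65624690582626 yaw 59.03632291615975
```

View pics/w6.png

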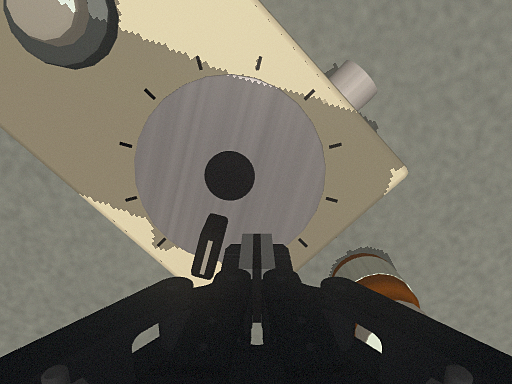

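The first click is over: no force now, and the tab at about (208,247) stands ahead of the finger with a gap. I'll measure the tab angle numerically from the fin's top at z=94 mm.

```bash
cat > tab.py <<'E'
import sys
from h import *
for n in sys.argv[1:]:
    d,s=np.load(f"pics/{n}.npy",allow_pickle=True); c=cam(d,s); g=cv2.cvtColor(d["img"],cv2.COLOR_RGB2GRAY).astype(np.float32)
    H=np.array([550,-188.4]); az=np.arange(-120,161,1.) # clockwise degrees from start azimuth -105.3
    out=[]
    for a in az:
        t=np.radians(-105.3-a); v=[]
        for q in np.arange(25,40,1.):
            u=proj(c,[H[0]+q*np.cos(t),H[1]+q*np.sin(t),94]); i,j=int(round(u[1])),int(round(u[0]))
            v.append(g[i,j] if 0<=i<384 and 0<=j<512 else 255)
        out.append(np.median(v))
    out=np.array(out); f=-105.3-np.degrees(np.arctan2(*(s["eef_pos"][:2]-H)[::-1])); f=(f+180)%360-180
    print(n,"finger centre at",f.round(1)); print([(int(a),int(o)) for a,o in zip(az,out) if f-5<a<f+75][::2])
E
python3 tab.py w3 w5 w6
```

```text
w3 finger centre at -31.8
[(-36, 117), (-34, 117), (-32, 117), (-30, 115), (-28, 113), (-26, 114), (-24, 113), (-22, 113), (-20, 116), (-18, 120), (-16, 121), (-14, 110), (-12, 42), (-10, 40), (-8, 39), (-6, 39), (-4, 43), (-2, 37), (0, 152), (2, 109), (4, 41), (6, 43), (8, 46), (10, 132), (12, 181), (14, 123), (16, 120), (18, 124), (20, 126), (22, 123), (24, 124), (26, 120), (28, 123), (30, 121), (32, 125), (34, 123), (36, 125), (38, 121), (40, 123), (42, 123)]
w5 finger centre at -23.1
[(-28, 34), (-26, 76), (-24, 75), (-22, 78), (-20, 79), (-18, 78), (-16, 39), (-14, 35), (-12, 31), (-10, 33), (-8, 34), (-6, 34), (-4, 35), (-2, 35), (0, 36), (2, 32), (4, 154), (6, 150), (8, 33), (10, 38), (12, 37), (14, 113), (16, 124), (18, 123), (20, 121), (22, 129), (24, 133), (26, 157), (28, 131), (30, 122), (32, 122), (34, 124), (36, 128), (38, 127), (40, 127), (42, 126), (44, 125), (46, 123), (48, 126), (50, 124)]
w6 finger centre at -4.6
[(-9, 34), (-7, 34), (-5, 76), (-3, 79), (-1, 78), (1, 79), (3, 78), (5, 37), (7, 32), (9, 33), (11, 34), (13, 35), (15, 36), (17, 41), (19, 124), (21, 49), (23, 36), (25, 36), (27, 36), (29, 155), (31, 153), (33, 35), (35, 42), (37, 39), (39, 58), (41, 190), (43, 125), (45, 126), (47, 125), (49, 122), (51, 122), (53, 126), (55, 126), (57, 126), (59, 123), (61, 123), (63, 120), (65, 119), (67, 124), (69, 126)]
```

White line reads 0.5° at the start, 4.7° at contact and 30° now, so click 1 is in. The finger triggers a click when it is 28° behind the tab at the midpoint. Next is finger +25°.

```bash
cat > arc.py <<'E'
import sys,numpy as np
hx,hy=map(float,sys.argv[1:3])
for a in map(float,sys.argv[3:]):
    t=np.radians(a); h=np.array([hx,hy]); print(a,((h-np.array([[np.cos(t),-np.sin(t)],[np.sin(t),np.cos(t)]])@h)/10).round(2))
E
python3 arc.py 36.2 -13.3 6 9 12 15 18 21 24 26
```

```text
6.0 [-0.12 -0.39]
9.0 [-0.16 -0.58]
12.0 [-0.2  -0.78]
15.0 [-0.22 -0.98]
18.0 [-0.23 -1.18]
21.0 [-0.24 -1.39]
24.0 [-0.23 -1.59]
26.0 [-0.22 -1.72]
```

Request:
{"op": "play_rows", "data": {
  "series": [
    [-0.12,-0.39,0,6,1],
    [-0.16,-0.58,0,9,1],
    [-0.2,-0.78,0,12,1],
    [-0.22,-0.98,0,15,1],
    [-0.23,-1.18,0,18,1],
    [-0.24,-1.39,0,21,1],
    [-0.23,-1.59,0,24,1],
    [-0.23,-1.59,0,24,1]
  ]
}}

```text
clock: 7.85
eef_pos: [528.9, -220.3, 90.2]
tool_rot: [-3.141, 0.0, 0.613]
force: [-0.2, 0.2, -0.2]
width: -0.0
```

```bash
python3 look.py w7; python3 tab.py w7
```

```text
[ 528.88637842 -220.25430033   90.15262404] [-3.14053902e+00  3.83131331e-04  6.13276336e-01] [ 0.02  0.8   0.53  1.87 -0.63  0.65 -0.02] [-0.2  0.2 -0.2]
hub in tool [ 35.6 -13.9  21.2] hub px [228. 176.]
radius 38.21624609229896 az -123.53715625709421 yaw 35.13814572100523
w7 finger centre at 18.2
[(14, 35), (16, 31), (18, 68), (20, 77), (22, 78), (24, 78), (26, 75), (28, 39), (30, 33), (32, 31), (34, 31), (36, 34), (38, 33), (40, 33), (42, 116), (44, 119), (46, 122), (48, 47), (50, 34), (52, 33), (54, 30), (56, 151), (58, 151), (60, 28), (62, 36), (64, 38), (66, 41), (68, 126), (70, 121), (72, 123), (74, 123), (76, 126), (78, 123), (80, 124), (82, 124), (84, 123), (86, 124), (88, 124), (90, 126), (92, 127)]
```

Click 2 is in: the tab stands free, there's no force, and the line reads 57°. Next click.

```bash
python3 arc.py 35.6 -13.9 7 11 15 19 22 25 28 30
```

```text
7.0 [-0.14 -0.44]
11.0 [-0.2 -0.7]
15.0 [-0.24 -0.97]
19.0 [-0.26 -1.23]
22.0 [-0.26 -1.43]
25.0 [-0.25 -1.63]
28.0 [-0.24 -1.83]
30.0 [-0.22 -1.97]
```

Request:
{"op": "play_rows", "data": {
  "series": [
    [-0.14,-0.44,0,7,1],
    [-0.2,-0.7,0,11,1],
    [-0.24,-0.97,0,15,1],
    [-0.26,-1.23,0,19,1],
    [-0.26,-1.43,0,22,1],
    [-0.25,-1.63,0,25,1],
    [-0.24,-1.83,0,28,1],
    [-0.24,-1.83,0,28,1]
  ]
}}

```text
clock: 8.7
eef_pos: [516.6, -206.7, 90.2]
tool_rot: [-3.141, 0.001, 0.125]
force: [-0.2, -0.0, -0.3]
width: 0.3
```

```bash
python3 look.py w8; python3 tab.py w8
```

```text
[ 516.57148765 -206.73737323   90.15912024] [-3.14104536e+00  5.95884450e-04  1.24964538e-01] [-0.07  0.82  0.65  1.92 -0.78  0.68 -0.38] [-0.2 -0.  -0.3]
hub in tool [ 35.5 -14.   21.1] hub px [229. 175.]
radius 38.12774179970987 az -151.25281500737478 yaw 7.159940590662023
w8 finger centre at 46.0
[(41, 33), (43, 34), (45, 31), (47, 64), (49, 73), (51, 75), (53, 72), (55, 70), (57, 33), (59, 28), (61, 30), (63, 28), (65, 31), (67, 31), (69, 31), (71, 111), (73, 120), (75, 104), (77, 28), (79, 29), (81, 29), (83, 141), (85, 145), (87, 26), (89, 33), (91, 30), (93, 91), (95, 121), (97, 119), (99, 122), (101, 121), (103, 123), (105, 122), (107, 120), (109, 123), (111, 120), (113, 122), (115, 120), (117, 119), (119, 119)]
```

```bash
python3 - <<'E'
from h import *
for n in ("w3","w6","w7","w8"):
    d,s=np.load(f"pics/{n}.npy",allow_pickle=True); c=cam(d,s)
    m=(d["img"].max(2)<60).astype(np.uint8); k,l,st,ce=cv2.connectedComponentsWithStats(m)
    i=min(range(1,k),key=lambda i:np.hypot(*(ce[i]-(225,172)))+(1e3 if st[i,4]<300 else 0)); print(n,ce[i],st[i],cast(c,ce[i],69).round(1))
E
```

```text
w3 [218.33260394 165.22538293] [ 198  145   42   42 1371] [ 550.2 -188.9   69. ]
w6 [229.22953368 175.23316062] [ 204  151   51   49 1930] [ 550.3 -189.    69. ]
w7 [229.51576227 175.95090439] [ 205  152   50   49 1935] [ 550.3 -189.1   69. ]
w8 [230.53126615 174.93281654] [ 206  151   50   49 1935] [ 550.3 -189.3   69. ]
```

View pics/w8.png

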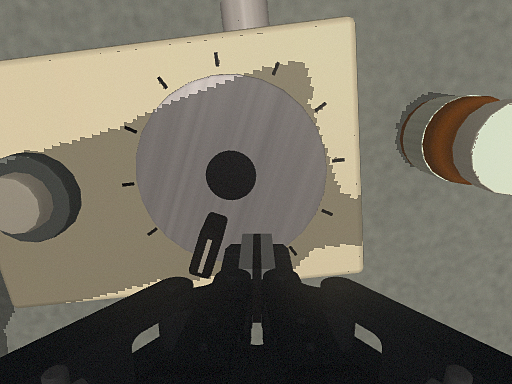

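The unit hasn't moved; the hub fix stays at (550.3,-189.2). The tab at about (208,247) is free of the finger, with the nearest ticks at (153,232) and (292,250). Its readings look slightly short of 30° a click, so I'll take the direction from the white line itself in a fresh picture.

```bash
python3 look.py w9; cat > line.py <<'E'
import sys
from h import *
for n in sys.argv[1:]:
    d,s=np.load(f"pics/{n}.npy",allow_pickle=True); c=cam(d,s); g=cv2.cvtColor(d["img"],cv2.COLOR_RGB2GRAY)
    m=((g>100)).astype(np.uint8); k,l,st,ce=cv2.connectedComponentsWithStats(m)
    for i in range(1,k):
        if 20<st[i,4]<400 and 150<ce[i][0]<250 and 200<ce[i][1]<300 and st[i,3]>15:
            p=np.array([cast(c,(u,v),94) for v,u in np.argwhere(l==i)])[:,:2]; mu=p.mean(0); w=np.linalg.svd(p-mu)[2][0]
            H=np.array([550.3,-189.1]); w*=np.sign(w@(mu-H)); q=lambda v:(-105.3-np.degrees(np.arctan2(v[1],v[0]))+180)%360-180
            print(n,st[i],"dir",q(w).round(1),"from hub",q(mu-H).round(1),"rad",np.hypot(*(mu-H)).round(1),"off-axis mm",np.round(np.cross(mu-H,w),1))
E
python3 line.py w3 w5 w6 w7 w8 w9 2>/dev/null
```

```text
[ 516.60958221 -206.69595952   90.15263752] [-3.14089030e+00  5.51632996e-04  1.25921515e-01] [-0.07  0.82  0.65  1.92 -0.78  0.68 -0.38] [-0.2  0.2 -0.3]
hub in tool [ 35.4 -13.9  21.1] hub px [229. 175.]
radius 38.07442888070609 az -151.27988411690987 yaw 7.214771363111391
w3 [211 220   4  29 102] dir 0.3 from hub 1.5 rad 30.9 off-axis mm 0.7
w5 [209 242   8  35 159] dir 6.0 from hub 6.3 rad 31.2 off-axis mm 0.2
w6 [200 240  13  35 166] dir 31.4 from hub 31.6 rad 31.2 off-axis mm 0.1
w7 [195 240  15  34 163] dir 58.6 from hub 58.5 rad 31.4 off-axis mm -0.1
w8 [198 239  14  34 164] dir 85.7 from hub 85.3 rad 31.3 off-axis mm -0.2
w9 [191 238  17  33 163] dir 90.3 from hub 89.8 rad 31.3 off-axis mm -0.3
```

The dial was just still settling. It now reads 90.3°, which is click 3. The fourth click needs the finger at about 76°, so I'll go to +32° (about 78°), well short of the 135° limit.

```bash
python3 arc.py 35.4 -13.9 8 14 20 24 27 30 32
```

```text
8.0 [-0.16 -0.51]
14.0 [-0.23 -0.9 ]
20.0 [-0.26 -1.29]
24.0 [-0.26 -1.56]
27.0 [-0.25 -1.76]
30.0 [-0.22 -1.96]
32.0 [-0.2  -2.09]
```

Request:
{"op": "play_rows", "data": {
  "series": [
    [-0.16,-0.51,0,8,1],
    [-0.23,-0.9,0,14,1],
    [-0.26,-1.29,0,20,1],
    [-0.26,-1.56,0,24,1],
    [-0.25,-1.76,0,27,1],
    [-0.22,-1.96,0,30,1],
    [-0.22,-1.96,0,30,1],
    [-0.22,-1.96,0,30,1]
  ]
}}

```text
clock: 9.6
eef_pos: [512.1, -187.6, 90.2]
tool_rot: [-3.141, 0.0, -0.398]
force: [0.2, -0.1, -0.2]
width: -0.2
```

```bash
python3 look.py w10; python3 line.py w10 2>/dev/null
```

```text
[ 512.12702933 -187.64421646   90.19972477] [-3.14121605e+00  4.47172379e-04 -3.97997475e-01] [-0.17  0.85  0.78  1.95 -0.91  0.74 -0.8 ] [ 0.2 -0.1 -0.2]
hub in tool [ 35.2 -14.   21.2] hub px [229. 175.]
radius 37.8805110289747 az 178.85677148660193 yaw -22.80357559227084
w10 [190 236  17  33 163] dir 121.5 from hub 120.8 rad 31.2 off-axis mm -0.4
```

The fourth click is in: line at 121°, no force. Backing off and up.

Request:
{"op": "play_rows", "data": {
  "series": [
    [0,0.4,0,0,1],
    [0,0.6,-2,0,1],
    [0,0.6,-6,0,1],
    [0,0.6,-10,0,1],
    [0,0.6,-14,0,1],
    [0,0.6,-14,0,1],
    [0,0.6,-14,0,1]
  ]
}}

```text
clock: 10.35
eef_pos: [510.0, -193.6, 230.9]
tool_rot: [-3.141, -0.001, -0.4]
force: [-0.7, 0.1, 0.5]
width: -0.2
```

```bash
python3 look.py w11; python3 - <<'E'
from h import *
from cell import viewer
d=viewer.get_image("scene"); a=d["img"]; b=np.load("pics/scene0.npy",allow_pickle=True).item()["img"]
w=cv2.resize(cv2.imread("pics/w11.png"),(533,400))
z=lambda i:cv2.resize(i[180:330,80:280,::-1],(400,300))
cv2.imwrite("pics/fin.png",np.hstack([z(b),z(a)]))
E
```

```text
[ 509.96354159 -193.5627425   230.8930917 ] [-3.14070942e+00 -1.49639819e-03 -3.99878018e-01] [-0.28  0.68  0.99  1.84 -0.68  0.99 -0.97] [-0.7  0.1  0.5]
hub in tool [ 34.6 -20.2 162. ] hub px [235. 143.]
radius 40.36795650392358 az -172.65219856575197 yaw -22.91132276731637
```

View pics/w11.png

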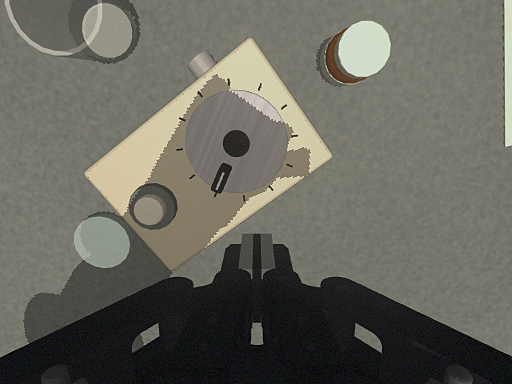

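View pics/fin.png

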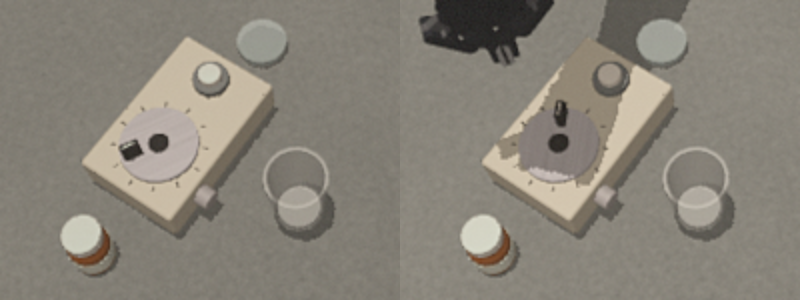

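The tab at (221,178) lines up with its tick at (218,196). In the before/after pair the unit, beaker, dish and jar look unmoved, the button looks up and the hand is clear, so I'll hand in.

```bash
python3 -c "
from cell import order; print(order.finish_job())"
```

```text
the job is handed in; nothing more can be done
None
```

I pressed the button to its stop and let it up, then pushed the tab round four clicks clockwise with the outside of the shut fingers. The job is handed in; it gives no verdict, so everything below comes from my own checks.

- **Button:** the force rose to about 25 N as it hit bottom, which is more than the 5 N it needs. The hand was then lifted clear, and the final picture shows the button up, though that was judged by eye only.
- **Dial:** the tab's white line read about 31°, 59°, 90° and 121° after the four clicks. The 59° reading was taken while the dial was probably still settling. It now lines up with its tick mark, and it never came near the 135° limit.
- **Unit and other items:** the dial's centre had moved less than 1 mm through the third click. The before and after pictures show no movement of the unit, beaker, dish or jar.
- **Hand:** it finished about 140 mm higher, touching nothing, at about 10.5 s on the clock.

One check disagreed: right after the third click the line read 86°, and a second picture 0.05 s later read 90°, because the dial was still settling.

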